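Stopper the reagent bottles

TASK

The four amber bottles are back from drying and stand open: close each one with the black rubber stopper that fits its neck, pushed fully home with its head down on the rim. Leave the bottles standing where they are, and leave the black screw lid and the dark jar alone.

Things in the scene. Friction and masses are not known exactly. Their poses are not given: they have to be found in the camera images.
- bottle_tiny: the smallest of four open amber glass bottles with a blank paper label: round body 52 mm across, 62 mm tall to the rim, neck bead 35 mm across; bore 24 mm, flared to about 28 mm over the top 5 mm, open to 21 mm below the rim. Stands loose on the bench, about 110 g. Origin: centre of its underside, z up.
- stopper_tiny: the smallest of four black rubber stoppers, for the smallest bottle: round straight-sided head 34 mm across, 18 mm tall, above a tapered plug 18 mm long (21 mm across at the head, 16 mm at the foot). Under 60 g, loose on its foot, head up. Fully home, the head's underside lies on the rim and the foot is 44 mm above the bottle's origin. Origin: centre of its foot, z up.
- bottle_small: the second smallest of four open amber glass bottles with a blank paper label: round body 60 mm across, 67 mm tall to the rim, neck bead 42 mm across; bore 31 mm, flared to about 35 mm over the top 5 mm, open to 21 mm below the rim. Stands loose on the bench, about 150 g. Origin: centre of its underside, z up.
- stopper_small: the second smallest of four black rubber stoppers, for the second smallest bottle: round straight-sided head 41 mm across, 18 mm tall, above a tapered plug 18 mm long (28 mm across at the head, 23 mm at the foot). Under 60 g, loose on its foot, head up. Fully home, the head's underside lies on the rim and the foot is 49 mm above the bottle's origin. Origin: centre of its foot, z up.
- bottle_medium: the second largest of four open amber glass bottles with a blank paper label: round body 68 mm across, 73 mm tall to the rim, neck bead 49 mm across; bore 38 mm, flared to about 42 mm over the top 5 mm, open to 21 mm below the rim. Stands loose on the bench, about 200 g. Origin: centre of its underside, z up.
- stopper_medium: the second largest of four black rubber stoppers, for the second largest bottle: round straight-sided head 48 mm across, 18 mm tall, above a tapered plug 18 mm long (35 mm across at the head, 30 mm at the foot). Under 60 g, loose on its foot, head up. Fully home, the head's underside lies on the rim and the foot is 55 mm above the bottle's origin. Origin: centre of its foot, z up.
- bottle_large: the largest of four open amber glass bottles with a blank paper label: round body 76 mm across, 79 mm tall to the rim, neck bead 56 mm across; bore 45 mm, flared to about 49 mm over the top 5 mm, open to 21 mm below the rim. Stands loose on the bench, about 260 g. Origin: centre of its underside, z up.
- stopper_large: the largest of four black rubber stoppers, for the largest bottle: round straight-sided head 55 mm across, 18 mm tall, above a tapered plug 18 mm long (42 mm across at the head, 37 mm at the foot). Under 60 g, loose on its foot, head up. Fully home, the head's underside lies on the rim and the foot is 61 mm above the bottle's origin. Origin: centre of its foot, z up.
- black_lid: a black screw lid lying open side up, 73 mm across, 16 mm tall; a bystander, not a stopper. Origin: centre of its underside.
- dark_jar: a closed jar of dark stain with a clear cap, 44 mm across, 80 mm tall; a bystander. Origin: centre of its underside.
There are look-alikes about, which are no part of the job. Leave any purple look-alike of the stopper_medium alone.

How it is judged:
By the outcome, as a careful person would: the job done as asked, in the order asked, and still so for the second after the job is handed in, with the robot touching nothing.
It also fails if it takes over 88 s, if anything falls off the work surface, if the arm or the gripper's body presses on something with over 40 N, if the wrist force passes 120 N, or if a joint passes its speed limit or range.

ROBOT

A 7-joint arm with a two-finger parallel gripper is mounted at the origin on a cart in front of the work surface, level with it; the furniture and walls round the work are solid. World frame = base frame: x ahead of the robot, y to its left, z up, the work surface at z = 0. Lengths are in m, angles in rad, forces in N, time in s.
With the tool pointing down it reaches from about 0.425 to 0.825 m from the base axis. Payload 3.6 kg.
Tool frame: the origin (TCP) lies at the very end of the fingers, on their centre line; the grasp point (between the pads) lies 19 mm behind it; z points along the fingers, y is the line along which they close (so a half turn about z gives the same grasp; the last joint's range is limited). The gripper opens to 85 mm and grips with 20 to 120 N. Pads are 22 mm wide; open, the fingers measure 114 mm over their backs; the gripper's body (76 mm by 85 mm) begins 54 mm behind the grasp point. The pads swing forward as they close: fully open they stand 13 mm farther back than shut.
Start: joints at [-1.335, 0.615, -0.013, 1.423, 0.008, 1.103, -0.04], TCP at [0.169, 0.628, 0.204] pointing down, gripper open.
Joint ranges: [-3.12, 3.12], [-0.3, 2.06], [-1.34, 1.32], [0.26, 2.42], [-1.36, 4.5], [0.01, 1.98], [-2.84, 2.84]. Speed limits (rad/s): [2.79, 2.79, 3.14, 3.14, 3.14, 3.14, 3.14].

INTERFACE

Orientations are given as a 3x3 rotation matrix whose columns are the frame's x, y, z axes.
In Python, from cell import ctrl gives the robot as it stands.
- The arm moves only by the tool step_arm, never from a script. Its argument "plan" is a list that holds one entry, the list of rows, each a list of 7 numbers: the shift along the tool's x, y, z in cm, then the turn, a rotation vector about the tool's x, y, z in degrees, then the opening, from -1 (shut) to 1 (fully open). In form: [[[tx, ty, tz, ax, ay, az, grip], ...]]. A call has 1 to 10 rows; each row shifts and turns the commanded pose from where the row before left it, along the tool's axes as they then stand; what a row does not reach is not made up. A row lasts 1/12 s, in which the tool goes at most 41.7 mm and 7.16 degrees, less where a joint would pass 70% of its speed; a pose out of reach is approached as far as the arm can. A call with a gripper value outside its range is refused whole. The fingers move at their own pace and stop on an object; "squeeze" is the grip in N (left out, the last holds). Time passes only in rows, so rows that do not move let the fingers close. It gives the time, the measured TCP pose, the force, the opening and the grip force at its end, in the units of the state.
- ctrl.observe(): the state, without advancing time (a new reading comes with each control period).
- ctrl.camera(name): name is "scene" or "top" or "wrist"; returns (picture, depth): 480x640x3 uint8, red, green, blue; 480x640 float32, m along the optical axis (not along the pixel's ray), 0 where there is no reading.
- ctrl.calibration(name): a dict with "camera_matrix" (3x3 intrinsics, pixels), "extrinsics" (4x4, takes a point from world to camera coordinates). Camera axes: x right, y down, z forward; pixel columns grow to the right and rows downward; lengths in m; the calibration is good to about 2 mm. A picture is of the moment at which its call begins: read the wrist's pose just before it. calibration takes no time and is no camera call; for the wrist camera it gives the pose at the moment of the call.
- ctrl.hand_in(): hands the job in; it is judged then, once.
The state is a dict: "t": time; "joint_pos": joint angles; "joint_vel": joint speeds; "tau": joint torques, N m; "tool_pos": TCP position; "eef_rot": TCP orientation; "force": force on the tool from outside, world axes, zero at the start; "moment": the same for the moment, N m; "width": finger opening in m; "gripper_force": force on a finger pad.
Only numpy, scipy, OpenCV 4.12 (cv2) and the standard library are available. Lean on these libraries where they do the work, as an engineer would, in place of code of your own. Each camera call takes 0.05 s, during which the arm holds its last target. There are 200 camera calls.

## Working session

There is one attempt and no reset: what is moved stays moved. The work goes in short steps, Python scripts to look and compute and a tool call to move; the robot and the scene stay as the last step left them, time stands still between calls to the robot, and variables do not carry over. Pictures are saved under pics/ and viewed, at most 14 in all, crops included, and the job is handed in when it is done.

Besides the shell and the picture viewer there is one more tool, called by a JSON object that holds its "api" and its "payload". step_arm: Moves the arm, as the interface text tells. Its arguments: {"type":"object","properties":{"plan":{"type":"array"},"squeeze":{"type":"number"}},"required":["plan"]}

```bash
ls; mkdir -p pics
python3 - <<'E'
from cell import ctrl
import cv2,numpy as np
for n in("top","scene"):
    p,d=ctrl.camera(n);cv2.imwrite(f"pics/{n}0.png",p[:,:,::-1]);np.save(f"pics/{n}0.npy",d)
    c=ctrl.calibration(n);print(n,c["camera_matrix"],np.round(c["extrinsics"],3))
s=ctrl.observe();print(s)
E
```

```text
pics
top [[539.24784801   0.         327.42860282]
 [  0.         539.24784801 235.13707566]
 [  0.           0.           1.        ]] [[-0.    -1.    -0.017 -0.341]
 [-0.99   0.003 -0.138  0.437]
 [ 0.138  0.017 -0.99   0.822]
 [ 0.     0.     0.     1.   ]]
scene [[461.54910397   0.         319.1867559 ]
 [  0.         461.54910397 236.61631306]
 [  0.           0.           1.        ]] [[-0.413 -0.911 -0.    -0.13 ]
 [-0.626  0.284 -0.727  0.391]
 [ 0.662 -0.3   -0.687  0.443]
 [ 0.     0.     0.     1.   ]]
{'t': 0.1, 'joint_pos': array([-1.33451842,  0.61583692, -0.01266055,  1.42471991,  0.00808422,
        1.10341438, -0.04039108]), 'joint_vel': array([-0.00025849, -0.00226833, -0.00119555, -0.00538523, -0.00137867,
       -0.00122497, -0.00058052]), 'tau': array([ 1.67435959e-03, -4.70388508e+01,  2.60312995e-01, -1.71572077e+01,
        1.00544517e-02,  5.77206665e-03, -8.21170033e-06]), 'tool_pos': array([0.16861385, 0.62697693, 0.20295079]), 'eef_rot': array([[-9.65698881e-01,  2.59663807e-01, -6.14931086e-04],
       [ 2.59664535e-01,  9.65696267e-01, -2.24691210e-03],
       [ 1.03949048e-05, -2.32951629e-03, -9.99997287e-01]]), 'force': array([ 0.70676197,  0.70524443, -0.93653377]), 'moment': array([-0.01625902,  0.02507467,  0.03584597]), 'gripper_force': 0.0, 'width': 0.08510283430094864}
```

View pics/top0.png

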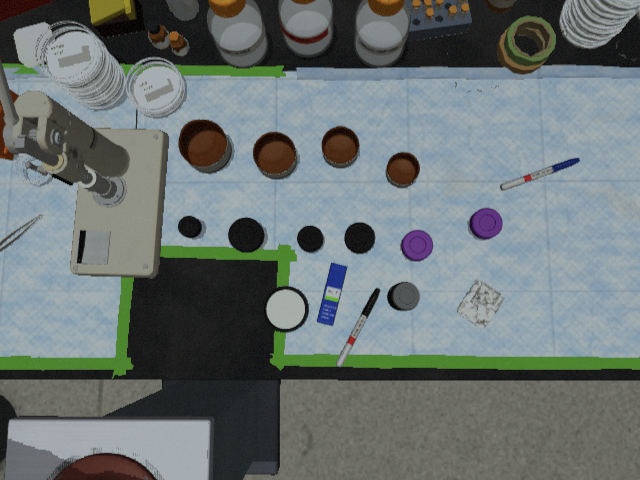

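View pics/scene0.png

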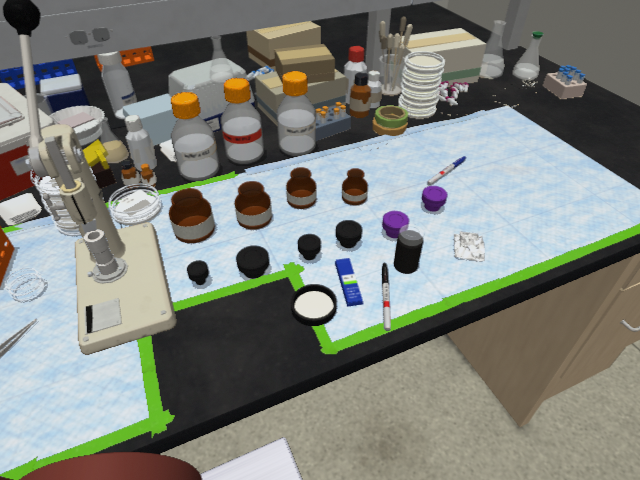

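The top view shows these candidates:
- Black stoppers: (190,227), (246,235), (310,239) and (360,237).
- Purple look-alikes: (417,245) and (486,223).
- Black lid: (287,309). Dark jar: (404,296).
- Bottles: large (205,145), medium (275,155), small (340,147), tiny (403,169).

A tall stand at (100,180) lies in the swing path.

```bash
cat > h.py <<'E'
from cell import ctrl
import cv2,numpy as np
def pts(name,d):
    c=ctrl.calibration(name);K=c["camera_matrix"];T=np.linalg.inv(c["extrinsics"])
    v,u=np.mgrid[:480,:640];P=np.stack([(u-K[0,2])/K[0,0]*d,(v-K[1,2])/K[1,1]*d,d,np.ones_like(d)],-1)
    return (P@T.T)[...,:3]
def ray(name,u,v,z):
    c=ctrl.calibration(name);K=c["camera_matrix"];T=np.linalg.inv(c["extrinsics"])
    r=T[:3,:3]@[(u-K[0,2])/K[0,0],(v-K[1,2])/K[1,1],1];return T[:3,3]+r*(z-T[2,3])/r[2]
E
cat > m.py <<'E'
from h import *
def run(p,d,bottles=True):
    W=pts("top",d)
    hsv=cv2.cvtColor(p,cv2.COLOR_RGB2HSV)
    black=((p.max(-1)<70)&(W[...,2]>.028)&(W[...,2]<.048)&(d>0)).astype(np.uint8)
    n,l,st,ce=cv2.connectedComponentsWithStats(black)
    for i in range(1,n):
        if st[i,4]>150 and 170<ce[i][0]<450 and 190<ce[i][1]<290:
            c,_=cv2.findContours((l==i).astype(np.uint8),0,1);(u,v),r=cv2.minEnclosingCircle(c[0])
            q=ray("top",u,v,.036);q2=ray("top",u+r,v,.036)
            print("stop px",np.round((u,v),1),"xy",np.round(q*1e3)[:2],"D",round(2e3*abs(q2-q)[1],1),"zmed",W[l==i][:,2].mean(),"cen",np.round(ray("top",*ce[i],.036)*1e3))
    if bottles:
      for nm,(u,v),h in(("large",(205,145),.079),("medium",(275,155),.073),("small",(340,147),.067),("tiny",(403,169),.062)):
        m=np.zeros((480,640),bool);m[v-40:v+40,u-32:u+32]=1
        Q=W[m&(abs(W[...,2]-h)<.004)&(d>0)]
        if len(Q)<8: print(nm,len(Q));continue
        A=np.c_[2*Q[:,:2],np.ones(len(Q))];s=np.linalg.lstsq(A,(Q[:,:2]**2).sum(1),rcond=None)[0]
        (x,y),r=cv2.minEnclosingCircle(Q[:,:2].astype(np.float32))
        print(nm,len(Q),"fit",np.round(s[:2]*1e3,1),"R",round(1e3*np.sqrt(s[2]+s[0]**2+s[1]**2),1),"enc",np.round([x*1e3,y*1e3,r*1e3],1),"zmax",np.percentile(W[m][:,2],99))
if __name__=="__main__":
    p=cv2.imread("pics/top0.png")[:,:,::-1].copy();d=np.load("pics/top0.npy");run(p,d)
    W=pts("top",d)
    for k in range(0,200,20):
        S=W[60:290,k:k+20].reshape(-1,3);j=S[:,2].argmax();print(k,np.round(S[j],3))
    g=p[200:270,165:395];cv2.imwrite("pics/crop.png",cv2.resize(g,None,fx=3.4,fy=3.4)[:,:,::-1])
    c=ctrl.calibration("wrist");print(c)
E
python3 m.py
```

```text
stop px [188.7 226.8] xy [ 449. -124.] D 34.8 zmed 0.034576064006233385 cen [ 450. -124.   36.]
stop px [245.5 234.7] xy [ 437. -214.] D 55.0 zmed 0.03476843102713611 cen [ 437. -214.   36.]
stop px [359.3 237.5] xy [ 432. -392.] D 47.5 zmed 0.03458436191569916 cen [ 432. -392.   36.]
stop px [309.8 238.6] xy [ 430. -315.] D 40.6 zmed 0.03459203280589921 cen [ 430. -315.   36.]
large 307 fit [ 581.5 -144.6] R 25.5 enc [ 582.3 -144.2   28.2] zmax 0.07986404350263625
medium 254 fit [ 566.6 -257.8] R 22.1 enc [ 567.  -257.2   24.7] zmax 0.07378825011724173
small 212 fit [ 581.1 -362.2] R 18.5 enc [ 581.7 -362.7   21. ] zmax 0.0676160813591882
tiny 167 fit [ 543.7 -462.6] R 15.1 enc [ 544.2 -462.4   17.3] zmax 0.061971692503683146
0 [ 0.319 -0.356  0.869]
20 [ 0.319 -0.356  0.869]
40 [ 0.319 -0.356  0.869]
60 [ 0.319 -0.356  0.869]
80 [ 0.319 -0.356  0.869]
100 [ 0.319 -0.356  0.869]
120 [ 0.319 -0.356  0.869]
140 [ 0.319 -0.356  0.869]
160 [ 0.319 -0.356  0.869]
180 [ 0.319 -0.356  0.869]
{'camera_matrix': array([[406.53971149,   0.        , 321.29360877],
       [  0.        , 406.53971149, 238.91866893],
       [  0.        ,   0.        ,   1.        ]]), 'extrinsics': array([[ 0.26107903,  0.96531404, -0.00255966, -0.64732481],
       [ 0.93285273, -0.25161587,  0.25782792, -0.03285846],
       [ 0.24824086, -0.06970125, -0.96618746,  0.37843415],
       [ 0.        ,  0.        ,  0.        ,  1.        ]])}
```

View pics/crop.png

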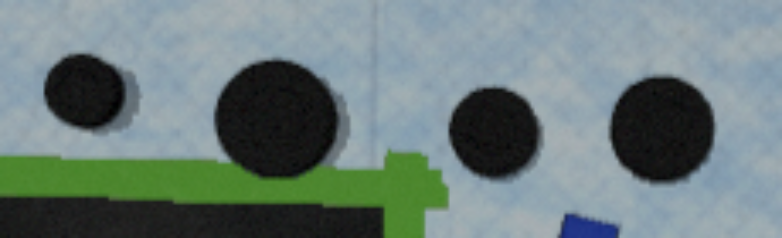

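The crop shows four plain black stoppers. Left to right they are tiny, large, small and medium, and their measured diameters of 35, 55, 41 and 47.5 mm agree. Next I'll check the stand's height for the swing.

Run:
```python
from h import *
d=np.load("pics/top0.npy");W=pts("top",d);W[d==0]=np.nan
for k in range(0,180,15):
    S=W[60:290,k:k+15].reshape(-1,3);j=np.nanargmax(S[:,2]);print(k,np.round(S[j],3))
d=np.load("pics/scene0.npy");W=pts("scene",d);ok=(d>0)&(W[...,0]<.85)&(W[...,0]>.2)&(abs(W[...,1])<.6)
for y in np.arange(-.5,.4,.1):
    S=W[ok&(abs(W[...,1]-y)<.05)]
    if len(S): print(round(y,1),np.round(S[S[:,2].argmax()],3))
```

```text
0 [0.585 0.007 0.324]
15 [0.51  0.004 0.277]
30 [0.508 0.002 0.264]
45 [ 0.556 -0.012  0.263]
60 [ 0.559 -0.018  0.24 ]
75 [ 0.555 -0.018  0.202]
90 [ 0.56  -0.018  0.159]
105 [ 0.557 -0.019  0.113]
120 [ 0.559 -0.02   0.06 ]
135 [ 0.678 -0.036  0.035]
150 [ 0.698 -0.064  0.034]
165 [ 0.582 -0.11   0.056]
-0.5 [ 0.753 -0.454  0.175]
-0.4 [ 0.776 -0.446  0.175]
-0.3 [ 0.763 -0.325  0.175]
-0.2 [ 0.764 -0.18   0.175]
-0.1 [ 0.833 -0.1    0.118]
-0.0 [ 0.617 -0.01   0.408]
0.1 [0.845 0.111 0.125]
0.2 [0.835 0.151 0.094]
```

{"api": "step_arm", "payload": {"plan": [[[0,0,-2.8,0,0,0,1],[0,-1,-2.8,0,0,0,1],[0,-2,-2.8,0,0,0,1],[0,-2,-2.8,0,0,0,1],[0,-2,-2.8,0,0,0,1],[0,-2,-2.8,0,0,0,1],[0,-2,-2.8,0,0,0,1],[0,-2,-2.8,0,0,0,1],[0,-2,-2.8,0,0,0,1],[0,-2,-2.8,0,0,0,1]]]}}

```text
t: 0.93
tool_pos: [0.1243, 0.4621, 0.485]
eef_rot: [[-0.966, 0.26, -0.0], [0.26, 0.966, -0.001], [0.0, -0.001, -1.0]]
force: [-0.5, 0.7, 0.0]
width: 0.0852
gripper_force: 0.0
```

{"api": "step_arm", "payload": {"plan": [[[-4,-0.17,0,0,0,4.8,1],[-4,-0.17,0,0,0,4.8,1],[-4,-0.17,0,0,0,4.8,1],[-4,-0.17,0,0,0,4.8,1],[-4,-0.17,0,0,0,4.8,1],[-4,-0.17,0,0,0,4.8,1],[-4,-0.17,0,0,0,4.8,1],[-4,-0.17,0,0,0,4.8,1]]]}}

```text
t: 1.6
tool_pos: [0.3856, 0.2849, 0.4832]
eef_rot: [[-0.592, 0.806, -0.001], [0.806, 0.592, -0.001], [-0.0, -0.001, -1.0]]
force: [0.4, -0.1, -0.1]
width: 0.0857
gripper_force: 0.0
```

{"api": "step_arm", "payload": {"plan": [[[-4,-0.17,0,0,0,4.8,1],[-4,-0.17,0,0,0,4.8,1],[-4,-0.17,0,0,0,4.8,1],[-4,-0.17,0,0,0,4.8,1],[-4,-0.17,0,0,0,4.8,1],[-4,-0.17,0,0,0,4.8,1],[-4,-0.17,0,0,0,4.8,1],[-4,-0.17,0,0,0,4.8,1],[-4,-0.17,0,0,0,4.8,1],[-4,-0.17,0,0,0,4.8,1]]]}}

```text
t: 2.43
tool_pos: [0.4684, -0.095, 0.4833]
eef_rot: [[0.202, 0.979, -0.001], [0.979, -0.202, -0.0], [-0.0, -0.001, -1.0]]
force: [1.0, -0.3, 0.1]
width: 0.0854
gripper_force: 0.0
```

{"api": "step_arm", "payload": {"plan": [[[0,0,0,0,0,-5.85,1],[0,0,0,0,0,-5.85,1],[-1.5,-0.4,3.5,0,0,0,1],[-1.5,-0.4,3.5,0,0,0,1],[-1.5,-0.4,3.5,0,0,0,1],[-1.5,-0.4,3.5,0,0,0,1],[-1.5,-0.4,3.5,0,0,0,1],[-1.5,-0.4,3.5,0,0,0,1],[-1.5,-0.4,3.5,0,0,0,1],[-1.4,-0.3,3.5,0,0,0,1]]]}}

```text
t: 3.27
tool_pos: [0.4374, -0.2129, 0.2023]
eef_rot: [[-0.004, 1.0, -0.0], [1.0, 0.004, 0.0], [0.0, -0.0, -1.0]]
force: [1.7, -0.5, 0.7]
width: 0.0856
gripper_force: 0.0
```

Run:
```python
from h import *
s=ctrl.observe();print(s["tool_pos"],s["eef_rot"].round(3),s["joint_pos"].round(2))
p,d=ctrl.camera("wrist");cv2.imwrite("pics/w1.png",p[:,:,::-1])
```

```text
[ 0.43736537 -0.2128678   0.20233713] [[-0.004  1.    -0.   ]
 [ 1.     0.004  0.   ]
 [ 0.    -0.    -1.   ]] [-0.02  0.41  0.6   1.9  -0.29  0.92  0.73]
```

View pics/w1.png

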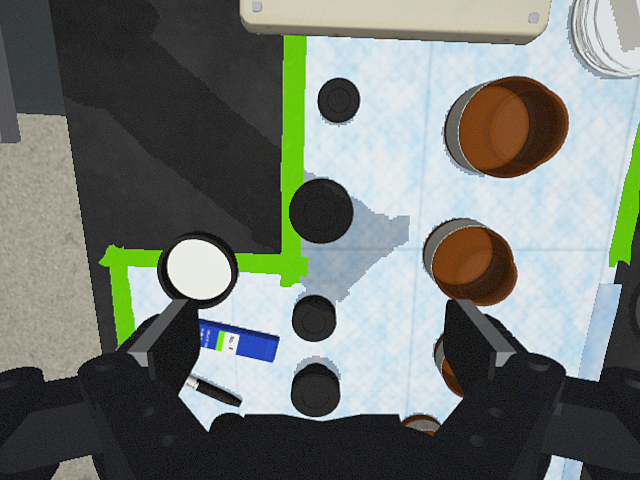

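{"api": "step_arm", "payload": {"plan": [[[-0.1,0,3,0,0,0,1],[0,0,3,0,0,0,1],[0,0,3,0,0,0,1],[0,0,3,0,0,0,1],[0,0,3,0,0,0,1],[0,0,2.5,0,0,0,1],[0,0,1.4,0,0,0,1],[0,0,0,0,0,0,0],[0,0,0,0,0,0,0],[0,0,0,0,0,0,0]]], "squeeze": 30}}

```text
t: 4.15
tool_pos: [0.4392, -0.2138, 0.0161]
eef_rot: [[-0.004, 1.0, 0.002], [1.0, 0.004, -0.001], [-0.001, 0.002, -1.0]]
force: [0.1, -0.5, 0.5]
width: 0.0516
gripper_force: 0.0
```

{"api": "step_arm", "payload": {"plan": [[[0,0,0,0,0,0,-0.2],[0,0,0,0,0,0,-0.2],[0,0,0,0,0,0,-0.2],[0,0,0,0,0,0,-0.2],[0,0,0,0,0,0,-0.2]]]}}

```text
t: 4.57
tool_pos: [0.4385, -0.2134, 0.0154]
eef_rot: [[-0.004, 1.0, 0.001], [1.0, 0.004, -0.0], [-0.0, 0.001, -1.0]]
force: [0.5, 0.3, -0.1]
width: 0.0341
gripper_force: 0.0
```

Run:
```python
from h import *
s=ctrl.observe();print(s["tool_pos"],s["width"],s["gripper_force"],s["force"])
p,d=ctrl.camera("scene");cv2.imwrite("pics/s1.png",cv2.resize(p[150:330,150:390],None,fx=3,fy=3)[:,:,::-1])
```

```text
[ 0.43845097 -0.21339705  0.01541916] 0.03408112944674262 0.0 [ 0.50511165  0.3341618  -0.09913407]
```

View pics/s1.png

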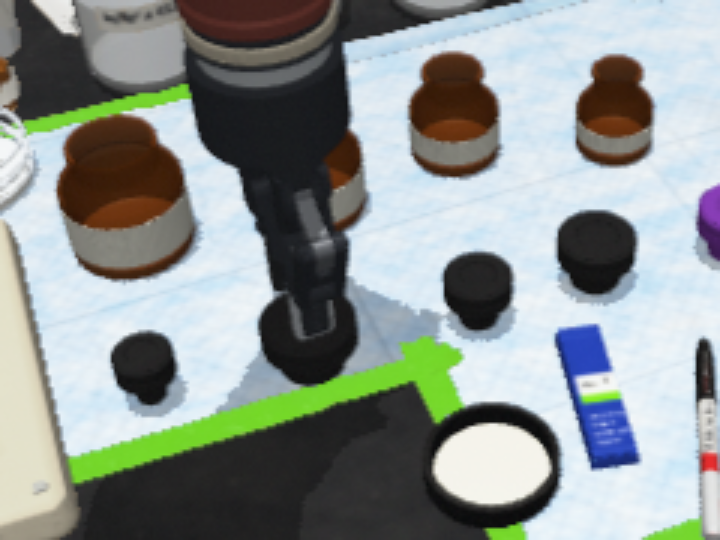

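Run:
```python
from h import *
for z in(.016,.026,.036,.046):print(z,ray("scene",254.3,261.7,z).round(4))
c=ctrl.calibration("scene");E=c["extrinsics"];K=c["camera_matrix"]
for q in((.437,-.214,.036),(.409,-.214,.036),(.409,-.214,.018)):
    r=K@(E@[*q,1])[:3];print(q,r[:2]/r[2],((r[:2]/r[2])-150)*3)
p,d=ctrl.camera("scene");W=pts("scene",d)
for v in range(245,275,3):print(v,W[v,254].round(4),p[v,254])
```

```text
0.016 [ 0.4387 -0.2199  0.016 ]
0.026 [ 0.4292 -0.2177  0.026 ]
0.036 [ 0.4198 -0.2155  0.036 ]
0.046 [ 0.4103 -0.2134  0.046 ]
(0.437, -0.214, 0.036) [250.12557432 255.16355788] [300.37672296 315.49067365]
(0.409, -0.214, 0.036) [255.50838454 266.35158492] [316.52515362 349.05475477]
(0.409, -0.214, 0.018) [256.53952142 273.75685323] [319.61856426 371.27055969]
245 [ 0.3813 -0.2098  0.1112] [21 23 28]
248 [ 0.3885 -0.2109  0.098 ] [34 35 39]
251 [ 0.3886 -0.2103  0.0918] [26 27 30]
254 [ 0.4064 -0.2137  0.0673] [27 29 32]
257 [ 0.4058 -0.2129  0.0614] [26 28 31]
260 [ 0.4076 -0.2127  0.0529] [25 26 30]
263 [ 0.417  -0.2141  0.0362] [31 31 32]
266 [ 0.4109 -0.212   0.0358] [27 25 25]
269 [ 0.4093 -0.211   0.0307] [20 20 22]
272 [ 0.4099 -0.2104  0.0231] [23 22 22]
```

{"api": "step_arm", "payload": {"plan": [[[0,0,0,0,0,0,1],[0,0,0,0,0,0,1],[0,0,0,0,0,0,1],[0,0,0,0,0,0,1],[0,0,0,0,0,0,1],[0,0,0,0,0,0,1]]]}}

```text
t: 5.17
tool_pos: [0.4382, -0.2134, 0.015]
eef_rot: [[-0.004, 1.0, -0.0], [1.0, 0.004, -0.0], [-0.0, -0.0, -1.0]]
force: [0.3, -0.5, 0.4]
width: 0.0853
gripper_force: 0.0
```

Run:
```python
from h import *
s=ctrl.observe();print(s["tool_pos"],s["width"],s["gripper_force"],s["force"])
p,d=ctrl.camera("scene");cv2.imwrite("pics/s2.png",cv2.resize(p[190:310,190:310],None,fx=5,fy=5)[:,:,::-1])
W=pts("scene",d)
m=(d>0)&(abs(W[...,1]+.2135)<.011)&(W[...,0]<.4)&(W[...,0]>.36)&(W[...,2]>.008)&(W[...,2]<.06)
for v in range(230,300,2):
  for u in (258,262):print(v,u,W[v,u].round(3),end=' | ')
  print()
```

```text
[ 0.43820357 -0.21344003  0.01501888] 0.08526466450962246 0.0 [ 0.26750632 -0.46520747  0.40767819]
230 258 [ 0.368 -0.215  0.15 ] | 230 262 [ 0.368 -0.221  0.148] | 
232 258 [ 0.367 -0.215  0.147] | 232 262 [ 0.369 -0.221  0.143] | 
234 258 [ 0.368 -0.215  0.143] | 234 262 [ 0.37  -0.221  0.139] | 
236 258 [ 0.372 -0.215  0.136] | 236 262 [ 0.369 -0.22   0.136] | 
238 258 [ 0.366 -0.213  0.137] | 238 262 [ 0.367 -0.219  0.135] | 
240 258 [ 0.367 -0.213  0.132] | 240 262 [ 0.367 -0.219  0.131] | 
242 258 [ 0.368 -0.213  0.128] | 242 262 [ 0.366 -0.219  0.127] | 
244 258 [ 0.365 -0.212  0.126] | 244 262 [ 0.383 -0.222  0.107] | 
246 258 [ 0.381 -0.215  0.107] | 246 262 [ 0.376 -0.22   0.11 ] | 
248 258 [ 0.374 -0.213  0.111] | 248 262 [ 0.371 -0.219  0.111] | 
250 258 [ 0.369 -0.212  0.111] | 250 262 [ 0.367 -0.217  0.111] | 
252 258 [ 0.364 -0.21   0.112] | 252 262 [ 0.365 -0.216  0.109] | 
254 258 [ 0.364 -0.21   0.109] | 254 262 [ 0.361 -0.215  0.109] | 
256 258 [ 0.362 -0.209  0.106] | 256 262 [ 0.381 -0.22   0.084] | 
258 258 [ 0.381 -0.213  0.082] | 258 262 [ 0.381 -0.219  0.08 
[... 643 characters left out ...]
8 262 [ 0.41  -0.223  0.002] | 
280 258 [ 0.41  -0.215  0.001] | 280 262 [ 0.407 -0.221  0.001] | 
282 258 [ 0.406 -0.214  0.001] | 282 262 [ 0.403 -0.22   0.001] | 
284 258 [ 0.403 -0.213 -0.001] | 284 262 [ 0.401 -0.219 -0.002] | 
286 258 [ 0.399 -0.211 -0.001] | 286 262 [ 0.397 -0.217 -0.002] | 
288 258 [ 0.397 -0.21  -0.004] | 288 262 [ 0.393 -0.216 -0.002] | 
290 258 [ 0.392 -0.209 -0.003] | 290 262 [ 0.388 -0.215 -0.002] | 
292 258 [ 0.387 -0.207 -0.002] | 292 262 [ 0.385 -0.213 -0.002] | 
294 258 [ 0.382 -0.206 -0.   ] | 294 262 [ 0.382 -0.212 -0.004] | 
296 258 [ 0.381 -0.205 -0.004] | 296 262 [ 0.378 -0.211 -0.004] | 
298 258 [ 0.375 -0.203 -0.001] | 298 262 [ 0.374 -0.209 -0.003] |
```

View pics/s2.png

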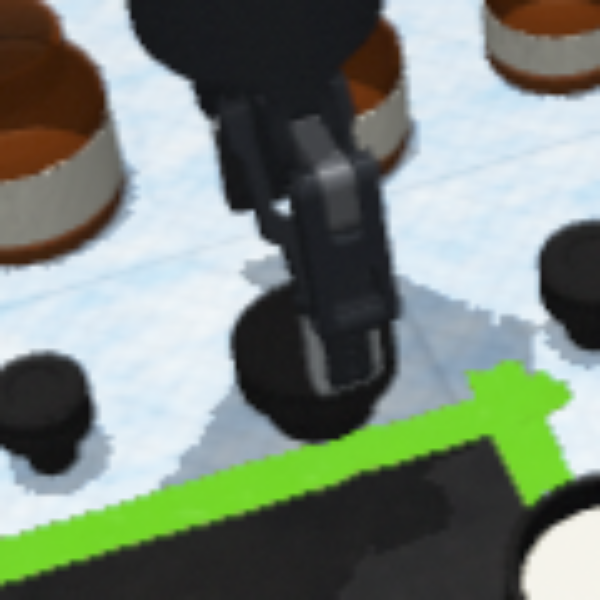

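The depth shows the fingertips about 4 cm above the reported TCP when open, so the fingers closed over the top of the head. I'll go about 3 cm lower.

{"api": "step_arm", "payload": {"plan": [[[0,-0.1,1,0,0,0,1],[0,0,1,0,0,0,1],[0,0,0.9,0,0,0,1],[0,0,0,0,0,0,1]]]}}

```text
t: 5.55
tool_pos: [0.4361, -0.2127, -0.0157]
eef_rot: [[-0.004, 1.0, -0.003], [1.0, 0.004, 0.002], [0.002, -0.003, -1.0]]
force: [-0.6, 0.8, 0.3]
width: 0.0856
gripper_force: 0.0
```

{"api": "step_arm", "payload": {"plan": [[[0,0,0,0,0,0,0],[0,0,0,0,0,0,0],[0,0,0,0,0,0,0],[0,0,0,0,0,0,0],[0,0,0,0,0,0,0]]]}}

```text
t: 5.97
tool_pos: [0.4375, -0.2137, -0.0135]
eef_rot: [[-0.004, 1.0, 0.001], [1.0, 0.004, -0.001], [-0.001, 0.001, -1.0]]
force: [-0.5, -0.4, 2.2]
width: 0.0541
gripper_force: 31.6
```

Run:
```python
from h import *
s=ctrl.observe();print(s["tool_pos"],s["width"],s["gripper_force"],s["force"])
p,d=ctrl.camera("scene");cv2.imwrite("pics/s3.png",cv2.resize(p[190:310,190:310],None,fx=5,fy=5)[:,:,::-1])
```

```text
[ 0.4374987  -0.21365232 -0.01352353] 0.05408125980471218 31.625835299491882 [-0.50043217 -0.4368961   2.17767992]
```

View pics/s3.png

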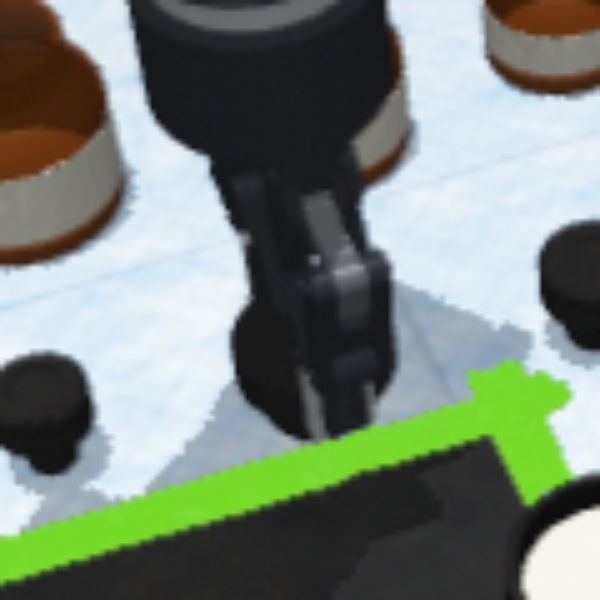

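{"api": "step_arm", "payload": {"plan": [[[0,0,-1,0,0,0,0],[0,0,-2,0,0,0,0],[0,0,-2.5,0,0,0,0],[0,0,-2.5,0,0,0,0],[0,0,-2,0,0,0,0],[0.7,1.45,0,0,0,0,0],[1.2,2.5,0,0,0,0,0],[1.2,2.5,0,0,0,0,0],[1.2,2.5,0,0,0,0,0],[1.2,2.5,0,0,0,0,0]]]}}

```text
t: 6.85
tool_pos: [0.5523, -0.1569, 0.0868]
eef_rot: [[-0.004, 1.0, 0.0], [1.0, 0.004, 0.0], [0.0, 0.0, -1.0]]
force: [0.9, 0.1, -0.7]
width: 0.0539
gripper_force: 31.8
```

{"api": "step_arm", "payload": {"plan": [[[1.0,2.0,0,0,0,0,0],[0.4,1.0,0,0,0,0,0],[0,0,0,0,0,0,0],[0,0,0,0,0,0,0]]]}}

```text
t: 7.18
tool_pos: [0.5809, -0.1435, 0.0861]
eef_rot: [[-0.005, 1.0, -0.001], [1.0, 0.005, -0.0], [-0.0, -0.001, -1.0]]
force: [-1.4, -1.3, -1.0]
width: 0.0542
gripper_force: 31.8
```

Run:
```python
from h import *
s=ctrl.observe();print(s["tool_pos"],s["eef_rot"].round(3),s["width"],s["gripper_force"],s["force"],s["joint_pos"].round(2))
p,d=ctrl.camera("scene");cv2.imwrite("pics/s4.png",cv2.resize(p[60:300,60:380],None,fx=2.5,fy=2.5)[:,:,::-1])
```

```text
[ 0.58086229 -0.14351535  0.08610086] [[-0.005  1.    -0.001]
 [ 1.     0.005 -0.   ]
 [-0.    -0.001 -1.   ]] 0.05415306464078464 31.803011298179626 [-1.35900707 -1.31706345 -0.97087783] [-0.1   0.72  0.51  1.72 -0.46  0.82  0.63]
```

View pics/s4.png

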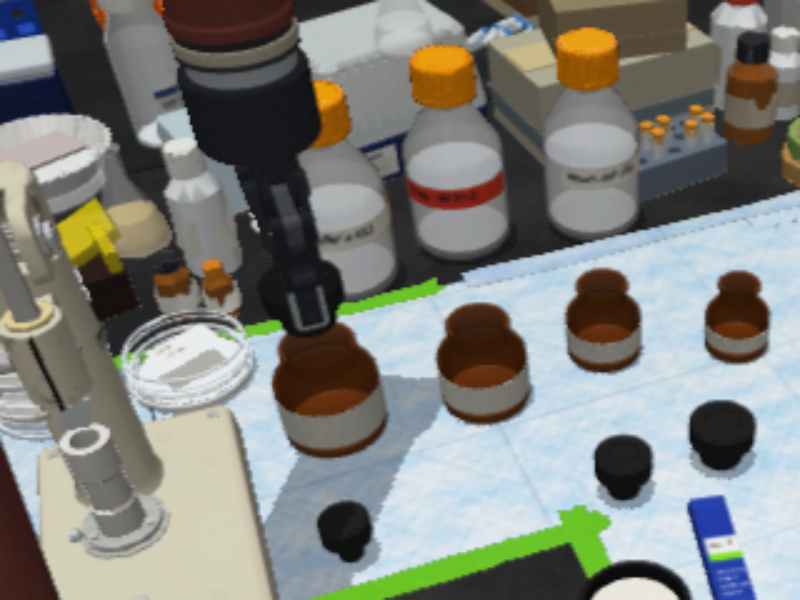

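{"api": "step_arm", "payload": {"plan": [[[-0.1,0.1,1,0,0,0,0],[0,0,1,0,0,0,0],[0,0,0.8,0,0,0,0],[0,0,0.4,0,0,0,0],[0,0,0.3,0,0,0,0],[0,0,0,0,0,0,0]]]}}

```text
t: 7.73
tool_pos: [0.5816, -0.1448, 0.05]
eef_rot: [[-0.004, 1.0, -0.002], [1.0, 0.004, 0.0], [0.0, -0.002, -1.0]]
force: [0.3, -0.1, -0.1]
width: 0.0535
gripper_force: 31.8
```

{"api": "step_arm", "payload": {"plan": [[[0,0,0,0,0,0,0.6],[0,0,0,0,0,0,0.6],[0,0,0,0,0,0,0.6],[0,0,-1.5,0,0,0,0.6],[0,0,-2,0,0,0,0.6],[0,0,-1.5,0,0,0,0],[0,0,0,0,0,0,-1],[0,0,0,0,0,0,-1],[0,0,0,0,0,0,-1],[0,0,0,0,0,0,-1]]]}}

```text
t: 8.57
tool_pos: [0.5816, -0.1443, 0.0999]
eef_rot: [[-0.004, 1.0, -0.002], [1.0, 0.004, 0.001], [0.001, -0.002, -1.0]]
force: [0.1, 0.7, -1.4]
width: 0.0074
gripper_force: 0.0
```

{"api": "step_arm", "payload": {"plan": [[[0,0,0,0,0,0,-1],[0,0,0,0,0,0,-1],[0,0,0.5,0,0,0,-1],[0,0,0.5,0,0,0,-1],[0,0,0.5,0,0,0,-1],[0,0,0.5,0,0,0,-1],[0,0,0,0,0,0,-1]]]}}

```text
t: 9.15
tool_pos: [0.5814, -0.1443, 0.0794]
eef_rot: [[-0.004, 1.0, -0.003], [1.0, 0.004, 0.001], [0.001, -0.003, -1.0]]
force: [-0.1, 0.5, 0.1]
width: -0.0
gripper_force: 0.0
```

Run:
```python
from h import *
s=ctrl.observe();print(s["tool_pos"],s["width"],s["force"])
p,d=ctrl.camera("scene");cv2.imwrite("pics/s5.png",cv2.resize(p[130:260,130:250],None,fx=4.6,fy=4.6)[:,:,::-1])
```

```text
[ 0.58142846 -0.14433604  0.07943134] -1.5832611264342406e-05 [-0.0724276   0.46485296  0.06380821]
```

View pics/s5.png

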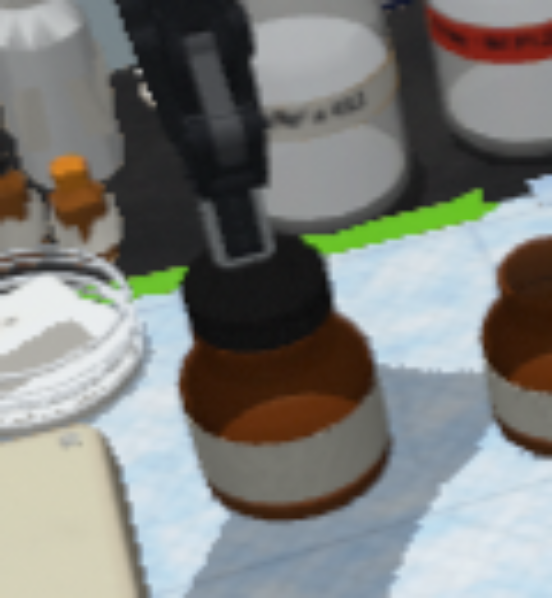

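The stopper is in the neck and looks down on the rim. I'll press it gently to make sure.

{"api": "step_arm", "payload": {"plan": [[[0,0,0.3,0,0,0,-1],[0,0,0.3,0,0,0,-1],[0,0,0.3,0,0,0,-1],[0,0,0.2,0,0,0,-1],[0,0,0,0,0,0,-1]]]}}

```text
t: 9.62
tool_pos: [0.5824, -0.1448, 0.07]
eef_rot: [[-0.004, 1.0, -0.0], [1.0, 0.004, -0.0], [-0.0, -0.0, -1.0]]
force: [-0.6, -0.0, -0.0]
width: -0.0001
gripper_force: 0.0
```

{"api": "step_arm", "payload": {"plan": [[[0,0,0.1,0,0,0,-1],[0,0,0.1,0,0,0,-1]]]}}

```text
t: 9.78
tool_pos: [0.5827, -0.1449, 0.0698]
eef_rot: [[-0.004, 1.0, 0.001], [1.0, 0.004, 0.001], [0.001, 0.001, -1.0]]
force: [-4.5, 1.8, 16.5]
width: -0.0004
gripper_force: 7.9
```

{"api": "step_arm", "payload": {"plan": [[[0,0,0.1,0,0,0,-1],[0,0,0.1,0,0,0,-1]]]}}

```text
t: 9.95
tool_pos: [0.5827, -0.1449, 0.0697]
eef_rot: [[-0.004, 1.0, 0.002], [1.0, 0.004, 0.002], [0.002, 0.002, -1.0]]
force: [-6.7, 3.7, 26.1]
width: -0.0001
gripper_force: 12.9
```

{"api": "step_arm", "payload": {"plan": [[[0,0,-1.5,0,0,0,-1],[0,0,-2,0,0,0,0],[0,0,-2,0,0,0,1],[-2.5,-1.5,0,0,0,0,1],[-3,-1.8,0,0,0,0,1],[-3,-1.8,0,0,0,0,1],[-3,-1.8,0,0,0,0,1],[-3,-1.8,0,0,0,0,1],[-3,-1.8,0,0,0,0,1],[-3,-1.8,0,0,0,0,1]]]}}

```text
t: 10.78
tool_pos: [0.4593, -0.3516, 0.1211]
eef_rot: [[-0.004, 1.0, 0.0], [1.0, 0.004, -0.0], [-0.0, 0.0, -1.0]]
force: [-0.0, -0.8, -0.5]
width: 0.0853
gripper_force: 0.0
```

{"api": "step_arm", "payload": {"plan": [[[-3,-1.8,0,0,0,0,1],[-1.2,-0.9,0,0,0,0,1],[0,0,0,0,0,0,1]]]}}

```text
t: 11.03
tool_pos: [0.4288, -0.3979, 0.1216]
eef_rot: [[0.005, 1.0, -0.002], [1.0, -0.005, -0.004], [-0.004, -0.002, -1.0]]
force: [-0.2, -0.7, 0.8]
width: 0.0855
gripper_force: 0.0
```

Run:
```python
from h import *
s=ctrl.observe();print(s["tool_pos"],s["eef_rot"].round(3),s["joint_pos"].round(2))
p,d=ctrl.camera("wrist")
# stoppers in wrist view, rays to z=.036
m=((p.max(-1)<75)).astype(np.uint8);n,l,st,ce=cv2.connectedComponentsWithStats(m)
W=pts("wrist",d)
for i in range(1,n):
    if 600<st[i,4]<9000:
        c,_=cv2.findContours((l==i).astype(np.uint8),0,1);c=max(c,key=len)
        (u,v),r=cv2.minEnclosingCircle(c);print(np.round((u,v,r)),ray("wrist",u,v,.036).round(4),np.median(W[l==i][:,2]).round(3))
p,d=ctrl.camera("top")
import m; m.run(p,d)
```

```text
[ 0.42881781 -0.39793778  0.12162992] [[ 0.005  1.    -0.002]
 [ 1.    -0.005 -0.004]
 [-0.004 -0.002 -1.   ]] [ 0.39  0.65  0.52  1.73 -0.4   0.86  1.08]
[150.   8. 123.] [ 0.335  -0.2642  0.036 ] 0.008
[596.  28.  51.] [ 0.588  -0.2751  0.036 ] 0.052
[325. 100.  35.] [ 0.4334 -0.3136  0.036 ] 0.035
[574. 186.  56.] [ 0.5893 -0.3652  0.036 ] 0.048
[326. 224.  37.] [ 0.4343 -0.3893  0.036 ] 0.035
[188. 240.  37.] [ 0.3443 -0.3992  0.036 ] 0.009
large 30 fit [ 582.6 -144.2] R 27.5 enc [ 577.9 -146.8   27.2] zmax 0.6087642231870726
medium 62 fit [ 574.4 -256.4] R 15.2 enc [ 582.3 -254.3   16.4] zmax 0.5873292401547401
small 0
tiny 0
```

{"api": "step_arm", "payload": {"plan": [[[0.7,0.4,1.5,0,0,0,1],[0,0,3,0,0,0,1],[0,0,3,0,0,0,1],[0,0,2.5,0,0,0,1],[0,0,2,0,0,0,1],[0,0,1.3,0,0,0,1],[0,0,0,0,0,0,1],[0,0,0,0,0,0,1]]]}}

```text
t: 11.8
tool_pos: [0.4384, -0.3843, -0.0122]
eef_rot: [[-0.006, 1.0, -0.0], [1.0, 0.006, 0.001], [0.001, -0.0, -1.0]]
force: [0.9, -1.1, 0.2]
width: 0.0855
gripper_force: 0.0
```

{"api": "step_arm", "payload": {"plan": [[[-0.7,-0.5,0,0,0,0,1],[0,0,0,0,0,0,1],[0,0,0,0,0,0,1]]]}}

```text
t: 12.05
tool_pos: [0.4324, -0.3943, -0.0104]
eef_rot: [[-0.003, 1.0, 0.002], [1.0, 0.003, -0.003], [-0.003, 0.002, -1.0]]
force: [0.6, -0.2, -0.2]
width: 0.0855
gripper_force: 0.0
```

{"api": "step_arm", "payload": {"plan": [[[0,0,0,0,0,0,1],[0,0,0,0,0,0,1],[0,0,0,0,0,0,1]]]}}

```text
t: 12.3
tool_pos: [0.4328, -0.3924, -0.0116]
eef_rot: [[-0.004, 1.0, 0.001], [1.0, 0.004, -0.0], [-0.0, 0.001, -1.0]]
force: [-0.1, -0.4, -0.4]
width: 0.0852
gripper_force: 0.0
```

{"api": "step_arm", "payload": {"plan": [[[0,0,0,0,0,0,-0.1],[0,0,0,0,0,0,-0.1],[0,0,0,0,0,0,-0.1],[0,0,0,0,0,0,-0.1],[0,0,0,0,0,0,-0.1],[0,0,0,0,0,0,-0.1]]]}}

```text
t: 12.8
tool_pos: [0.4326, -0.3926, -0.0118]
eef_rot: [[-0.004, 1.0, 0.0], [1.0, 0.004, -0.0], [-0.0, 0.0, -1.0]]
force: [-0.9, 1.1, 2.1]
width: 0.0466
gripper_force: 30.9
```

{"api": "step_arm", "payload": {"plan": [[[0,0,-1.5,0,0,0,-0.1],[0,0,-2.5,0,0,0,-0.1],[0,0,-2.5,0,0,0,-0.1],[0,0,-2,0,0,0,-0.1],[0,0,-1,0,0,0,-0.1],[1.5,1.5,0,0,0,0,-0.1],[2.5,2.5,0,0,0,0,-0.1],[2.5,2.5,0,0,0,0,-0.1],[2.5,2.5,0,0,0,0,-0.1],[2.5,2.5,0,0,0,0,-0.1]]]}}

```text
t: 13.63
tool_pos: [0.5475, -0.2752, 0.0822]
eef_rot: [[-0.004, 1.0, -0.001], [1.0, 0.004, 0.001], [0.001, -0.001, -1.0]]
force: [0.5, -2.0, -0.4]
width: 0.0471
gripper_force: 31.0
```

{"api": "step_arm", "payload": {"plan": [[[1.3,1.3,0,0,0,0,-0.1],[0.6,0.6,0,0,0,0,-0.1],[0,0,0,0,0,0,-0.1],[0,0,0,0,0,0,-0.1],[0,0,0,0,0,0,-0.1],[0,0,0,0,0,0,-0.1]]]}}

```text
t: 14.13
tool_pos: [0.5639, -0.2605, 0.0832]
eef_rot: [[0.0, 1.0, -0.001], [1.0, -0.0, -0.001], [-0.001, -0.001, -1.0]]
force: [-0.0, -1.1, -0.4]
width: 0.0468
gripper_force: 31.0
```

{"api": "step_arm", "payload": {"plan": [[[0.2,0.3,0,0,0,0,-0.1],[0,0,1,0,0,0,-0.1],[0,0,1,0,0,0,-0.1],[0,0,0.8,0,0,0,-0.1],[0,0,0.5,0,0,0,-0.1],[0,0,0.35,0,0,0,-0.1],[0,0,0,0,0,0,-0.1],[0,0,0,0,0,0,-0.1]]]}}

```text
t: 14.8
tool_pos: [0.5688, -0.2559, 0.0463]
eef_rot: [[-0.004, 1.0, -0.0], [1.0, 0.004, -0.0], [-0.0, -0.0, -1.0]]
force: [0.4, -0.0, -0.3]
width: 0.047
gripper_force: 31.0
```

{"api": "step_arm", "payload": {"plan": [[[0,0,0,0,0,0,0.5],[0,0,0,0,0,0,0.5],[0,0,0,0,0,0,0.5],[0,0,-1.5,0,0,0,0.5],[0,0,-2,0,0,0,0.5],[0,0,-1.5,0,0,0,0],[0,0,0,0,0,0,-1],[0,0,0,0,0,0,-1],[0,0,0,0,0,0,-1],[0,0,0,0,0,0,-1]]]}}

```text
t: 15.63
tool_pos: [0.5682, -0.2552, 0.0953]
eef_rot: [[-0.004, 1.0, -0.002], [1.0, 0.004, 0.001], [0.001, -0.002, -1.0]]
force: [-0.8, 0.3, -0.4]
width: 0.0031
gripper_force: 0.0
```

{"api": "step_arm", "payload": {"plan": [[[0,0,0,0,0,0,-1],[0,0,0.6,0,0,0,-1],[0,0,0.6,0,0,0,-1],[0,0,0.6,0,0,0,-1],[0,0,0.3,0,0,0,-1],[0,0,0.3,0,0,0,-1],[0,0,0.2,0,0,0,-1],[0,0,0.2,0,0,0,-1],[0,0,0.2,0,0,0,-1]]]}}

```text
t: 16.38
tool_pos: [0.569, -0.256, 0.0665]
eef_rot: [[-0.004, 1.0, 0.0], [1.0, 0.004, -0.0], [-0.0, 0.0, -1.0]]
force: [-0.3, -0.1, -0.5]
width: 0.0004
gripper_force: 0.0
```

{"api": "step_arm", "payload": {"plan": [[[0,0,0.1,0,0,0,-1],[0,0,0.1,0,0,0,-1],[0,0,0.1,0,0,0,-1]]]}}

```text
t: 16.63
tool_pos: [0.5691, -0.2559, 0.0639]
eef_rot: [[-0.004, 1.0, 0.001], [1.0, 0.004, -0.0], [-0.0, 0.001, -1.0]]
force: [-1.2, 0.5, 7.8]
width: 0.0001
gripper_force: 3.6
```

{"api": "step_arm", "payload": {"plan": [[[0,0,0.1,0,0,0,-1],[0,0,0.1,0,0,0,-1]]]}}

```text
t: 16.8
tool_pos: [0.5692, -0.256, 0.0638]
eef_rot: [[-0.004, 1.0, 0.001], [1.0, 0.004, 0.0], [0.0, 0.001, -1.0]]
force: [-4.5, 3.2, 15.6]
width: 0.0003
gripper_force: 7.9
```

{"api": "step_arm", "payload": {"plan": [[[0,0,-1.5,0,0,0,-1],[0,0,-2,0,0,0,0],[0,0,-2,0,0,0,1],[-0.8,-1.75,0,0,0,0,1],[-1.2,-3,0,0,0,0,1],[-1.2,-3,0,0,0,0,1],[-1.2,-3,0,0,0,0,1],[-1,-2,0,0,0,0,1],[-0.5,-1,0,0,0,0,1],[0,0,0,0,0,0,1]]]}}

```text
t: 17.63
tool_pos: [0.4291, -0.3174, 0.1171]
eef_rot: [[0.001, 1.0, -0.001], [1.0, -0.001, -0.001], [-0.001, -0.001, -1.0]]
force: [0.0, 0.2, 0.7]
width: 0.0851
gripper_force: 0.0
```

{"api": "step_arm", "payload": {"plan": [[[0,0,0,0,0,0,1],[0,0,3,0,0,0,1],[0,0,3,0,0,0,1],[0,0,2,0,0,0,1],[0,0,0,0,0,0,1],[0,0,0,0,0,0,1],[0,0,0,0,0,0,1]]]}}

```text
t: 18.22
tool_pos: [0.4335, -0.3156, 0.0373]
eef_rot: [[-0.006, 1.0, 0.002], [1.0, 0.006, -0.001], [-0.001, 0.002, -1.0]]
force: [-0.3, -0.5, 1.2]
width: 0.0855
gripper_force: 0.0
```

{"api": "step_arm", "payload": {"plan": [[[0,-0.15,1.5,0,0,0,1],[0,0,2,0,0,0,1],[0,0,1.4,0,0,0,1],[0,0,0,0,0,0,1],[0,0,0,0,0,0,1],[0,0,0,0,0,0,1],[0,0,0,0,0,0,1]]]}}

```text
t: 18.8
tool_pos: [0.4313, -0.3162, -0.011]
eef_rot: [[-0.005, 1.0, 0.002], [1.0, 0.005, -0.002], [-0.002, 0.002, -1.0]]
force: [0.1, -0.4, -0.6]
width: 0.0856
gripper_force: 0.0
```

{"api": "step_arm", "payload": {"plan": [[[0,0,0,0,0,0,-0.25],[0,0,0,0,0,0,-0.25],[0,0,0,0,0,0,-0.25],[0,0,0,0,0,0,-0.25],[0,0,0,0,0,0,-0.25],[0,0,0,0,0,0,-0.25],[0,0,0,0,0,0,-0.25]]]}}

```text
t: 19.38
tool_pos: [0.4303, -0.3155, -0.012]
eef_rot: [[-0.004, 1.0, 0.001], [1.0, 0.004, -0.0], [-0.0, 0.001, -1.0]]
force: [0.2, 0.9, 5.3]
width: 0.0401
gripper_force: 30.1
```

{"api": "step_arm", "payload": {"plan": [[[0,0,-1.5,0,0,0,-0.25],[0,0,-2.5,0,0,0,-0.25],[0,0,-2.5,0,0,0,-0.25],[0,0,-1.8,0,0,0,-0.25],[0,0,-0.7,0,0,0,-0.25],[-0.5,1.6,0,0,0,0,-0.25],[-1,3,0,0,0,0,-0.25],[-1,3,0,0,0,0,-0.25],[-1,3,0,0,0,0,-0.25],[-0.7,2.5,0,0,0,0,-0.25]]]}}

```text
t: 20.22
tool_pos: [0.563, -0.3568, 0.0762]
eef_rot: [[-0.005, 1.0, -0.0], [1.0, 0.005, 0.001], [0.001, -0.0, -1.0]]
force: [1.3, -1.2, -1.1]
width: 0.0395
gripper_force: 30.4
```

{"api": "step_arm", "payload": {"plan": [[[-0.5,1.5,0,0,0,0,-0.25],[0,0.5,0,0,0,0,-0.25],[0,0,0,0,0,0,-0.25],[0,0,0,0,0,0,-0.25],[0,0,0,0,0,0,-0.25],[0,0,0,0,0,0,-0.25],[0,0,0,0,0,0,-0.25]]]}}

```text
t: 20.8
tool_pos: [0.5804, -0.3619, 0.0778]
eef_rot: [[-0.003, 1.0, -0.0], [1.0, 0.003, 0.0], [0.0, -0.0, -1.0]]
force: [-0.4, 0.5, -0.3]
width: 0.0404
gripper_force: 30.5
```

{"api": "step_arm", "payload": {"plan": [[[0,0.1,1,0,0,0,-0.25],[0,0,1,0,0,0,-0.25],[0,0,0.8,0,0,0,-0.25],[0,0,0.5,0,0,0,-0.25],[0,0,0.4,0,0,0,-0.25],[0,0,0,0,0,0,-0.25],[0,0,0,0,0,0,-0.25]]]}}

```text
t: 21.38
tool_pos: [0.5822, -0.3619, 0.0402]
eef_rot: [[-0.004, 1.0, -0.0], [1.0, 0.004, -0.0], [-0.0, -0.0, -1.0]]
force: [-0.2, -0.2, 0.7]
width: 0.0398
gripper_force: 30.5
```

{"api": "step_arm", "payload": {"plan": [[[0,0,0,0,0,0,0.4],[0,0,0,0,0,0,0.4],[0,0,0,0,0,0,0.4],[0,0,-1.5,0,0,0,0.4],[0,0,-2,0,0,0,0.4],[0,0,-1.5,0,0,0,0],[0,0,0,0,0,0,-1],[0,0,0,0,0,0,-1],[0,0,0,0,0,0,-1],[0,0,0,0,0,0,-1]]]}}

```text
t: 22.22
tool_pos: [0.5816, -0.3609, 0.089]
eef_rot: [[-0.004, 1.0, -0.002], [1.0, 0.004, 0.002], [0.002, -0.002, -1.0]]
force: [-0.4, -0.1, -0.1]
width: 0.0002
gripper_force: 0.0
```

{"api": "step_arm", "payload": {"plan": [[[0,0,0,0,0,0,-1],[0,0,0.6,0,0,0,-1],[0,0,0.6,0,0,0,-1],[0,0,0.6,0,0,0,-1],[0,0,0.4,0,0,0,-1],[0,0,0.3,0,0,0,-1],[0,0,0.3,0,0,0,-1],[0,0,0.2,0,0,0,-1],[0,0,0.1,0,0,0,-1]]]}}

```text
t: 22.97
tool_pos: [0.5823, -0.3618, 0.0592]
eef_rot: [[-0.004, 1.0, -0.0], [1.0, 0.004, 0.0], [0.0, -0.0, -1.0]]
force: [-0.1, 0.6, -0.6]
width: -0.0001
gripper_force: 0.0
```

{"api": "step_arm", "payload": {"plan": [[[0,0,0.1,0,0,0,-1],[0,0,0.1,0,0,0,-1],[0,0,0.1,0,0,0,-1]]]}}

```text
t: 23.22
tool_pos: [0.5826, -0.362, 0.0578]
eef_rot: [[-0.004, 1.0, 0.001], [1.0, 0.004, -0.0], [-0.0, 0.001, -1.0]]
force: [-2.3, 2.3, 8.9]
width: -0.0001
gripper_force: 4.5
```

{"api": "step_arm", "payload": {"plan": [[[0,0,0.1,0,0,0,-1],[0,0,0.1,0,0,0,-1]]]}}

```text
t: 23.38
tool_pos: [0.5828, -0.3622, 0.0577]
eef_rot: [[-0.004, 1.0, 0.002], [1.0, 0.004, -0.0], [-0.0, 0.002, -1.0]]
force: [-4.5, 3.4, 15.7]
width: 0.0003
gripper_force: 8.2
```

{"api": "step_arm", "payload": {"plan": [[[0,0,-2,0,0,0,-1],[0,0,-2,0,0,0,0],[0,0,-2,0,0,0,1],[2.2,-1.3,0,0,0,0,1],[3,-1.7,0,0,0,0,1],[3,-1.7,0,0,0,0,1],[3,-1.7,0,0,0,0,1],[3,-1.7,0,0,0,0,1],[3,-1.7,0,0,0,0,1],[3,-1.7,0,0,0,0,1]]]}}

```text
t: 24.22
tool_pos: [0.4657, -0.1591, 0.1148]
eef_rot: [[-0.004, 1.0, 0.001], [1.0, 0.004, -0.0], [-0.0, 0.001, -1.0]]
force: [-0.5, 0.4, -0.5]
width: 0.0857
gripper_force: 0.0
```

{"api": "step_arm", "payload": {"plan": [[[2.5,-1.2,0,0,0,0,1],[1,-0.6,0,0,0,0,1],[0,0,0,0,0,0,1],[0,0,0,0,0,0,1],[0,0,0,0,0,0,1]]]}}

```text
t: 24.63
tool_pos: [0.4498, -0.1275, 0.115]
eef_rot: [[-0.003, 1.0, 0.002], [1.0, 0.003, -0.002], [-0.002, 0.002, -1.0]]
force: [-0.4, -0.2, 0.6]
width: 0.0853
gripper_force: 0.0
```

Run:
```python
from h import *
s=ctrl.observe();print(s["tool_pos"],s["eef_rot"].round(3),s["joint_pos"].round(2))
p,d=ctrl.camera("scene");cv2.imwrite("pics/s6.png",cv2.resize(p[60:300,60:380],None,fx=2.5,fy=2.5)[:,:,::-1])
```

```text
[ 0.44979198 -0.12751908  0.11502381] [[-0.003  1.     0.002]
 [ 1.     0.003 -0.002]
 [-0.002  0.002 -1.   ]] [-0.16  0.52  0.57  2.06 -0.43  0.68  0.69]
```

View pics/s6.png

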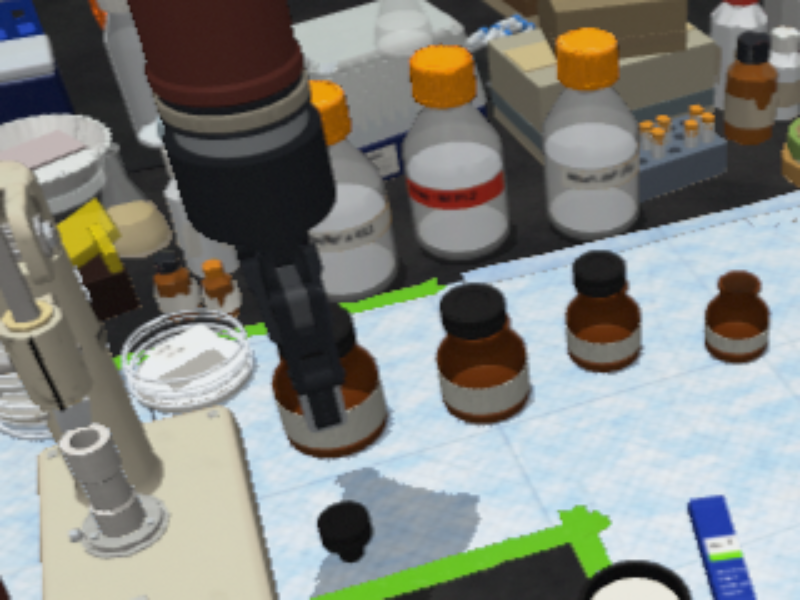

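The medium and small bottles show their heads down on the rims. Next is the tiny stopper.

{"api": "step_arm", "payload": {"plan": [[[0.25,0,1.5,0,0,0,1],[0,0,3,0,0,0,1],[0,0,3,0,0,0,1],[0,0,2.5,0,0,0,1],[0,0,1.5,0,0,0,1],[0,0,1,0,0,0,1],[0,0,0,0,0,0,1],[0,0,0,0,0,0,1],[0,0,0,0,0,0,1],[0,0,0,0,0,0,1]]]}}

```text
t: 25.52
tool_pos: [0.4492, -0.1236, -0.0097]
eef_rot: [[-0.004, 1.0, 0.002], [1.0, 0.004, -0.001], [-0.001, 0.002, -1.0]]
force: [-0.5, 0.1, 0.1]
width: 0.0853
gripper_force: 0.0
```

{"api": "step_arm", "payload": {"plan": [[[0,0,0,0,0,0,-0.4],[0,0,0,0,0,0,-0.4],[0,0,0,0,0,0,-0.4],[0,0,0,0,0,0,-0.4],[0,0,0,0,0,0,-0.4],[0,0,0,0,0,0,-0.4],[0,0,0,0,0,0,-0.4],[0,0,0,0,0,0,-0.4]]]}}

```text
t: 26.18
tool_pos: [0.4485, -0.1228, -0.0101]
eef_rot: [[-0.004, 1.0, 0.001], [1.0, 0.004, 0.0], [0.0, 0.001, -1.0]]
force: [-0.2, 0.8, 5.5]
width: 0.0329
gripper_force: 29.6
```

{"api": "step_arm", "payload": {"plan": [[[0,0,-1.5,0,0,0,-0.4],[0,0,-2.5,0,0,0,-0.4],[0,0,-3,0,0,0,-0.4],[0,0,-2.5,0,0,0,-0.4],[0,0,-1.5,0,0,0,-0.4],[-1.5,0.4,0,0,0,0,-0.4],[-3,0.9,0,0,0,0,-0.4],[-3,0.9,0,0,0,0,-0.4],[-3,0.9,0,0,0,0,-0.4],[-3,0.9,0,0,0,0,-0.4]]]}}

```text
t: 27.02
tool_pos: [0.489, -0.2586, 0.0992]
eef_rot: [[-0.005, 1.0, -0.001], [1.0, 0.005, 0.0], [0.0, -0.001, -1.0]]
force: [0.2, 0.9, 0.1]
width: 0.0329
gripper_force: 30.1
```

{"api": "step_arm", "payload": {"plan": [[[-3.3,0.9,0,0,0,0,-0.4],[-3.5,0.9,0,0,0,0,-0.4],[-3.5,0.9,0,0,0,0,-0.4],[-3.5,0.9,0,0,0,0,-0.4],[-3,0.9,0,0,0,0,-0.4],[-2,0.6,0,0,0,0,-0.4],[-1.2,0.3,0,0,0,0,-0.4],[0,0,0,0,0,0,-0.4],[0,0,0,0,0,0,-0.4],[0,0,0,0,0,0,-0.4]]]}}

```text
t: 27.85
tool_pos: [0.5437, -0.4556, 0.0988]
eef_rot: [[-0.005, 1.0, -0.001], [1.0, 0.005, 0.002], [0.002, -0.001, -1.0]]
force: [0.2, -0.0, 0.7]
width: 0.0327
gripper_force: 30.1
```

{"api": "step_arm", "payload": {"plan": [[[0,0,0,0,0,0,-0.4],[0,0,0,0,0,0,-0.4],[0,0,0,0,0,0,-0.4]]]}}

```text
t: 28.1
tool_pos: [0.5441, -0.4563, 0.0998]
eef_rot: [[-0.005, 1.0, 0.0], [1.0, 0.005, 0.001], [0.001, 0.0, -1.0]]
force: [0.7, 0.2, 0.8]
width: 0.0328
gripper_force: 30.1
```

{"api": "step_arm", "payload": {"plan": [[[-0.5,0,1.2,0,0,0,-0.4],[0,0,1.2,0,0,0,-0.4],[0,0,0,0,0,0,-0.4],[0,0,0,0,0,0,-0.4],[0,0,0,0,0,0,-0.4]]]}}

```text
t: 28.52
tool_pos: [0.5436, -0.4623, 0.0749]
eef_rot: [[-0.004, 1.0, -0.001], [1.0, 0.004, 0.001], [0.001, -0.001, -1.0]]
force: [0.4, -0.1, 0.1]
width: 0.0324
gripper_force: 30.1
```

Run:
```python
from h import *
s=ctrl.observe();print(s["tool_pos"])
p,d=ctrl.camera("scene");cv2.imwrite("pics/s7.png",cv2.resize(p[110:230,290:410],None,fx=5,fy=5)[:,:,::-1])
```

```text
[ 0.54356226 -0.46233237  0.07492914]
```

View pics/s7.png

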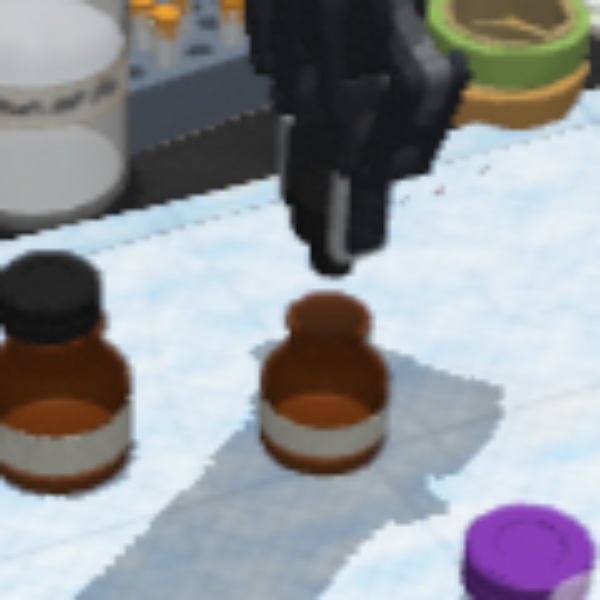

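Crop s7 shows the plug foot at about (330,268), centred over the tiny rim at about (330,310). I'll lower it.

{"api": "step_arm", "payload": {"plan": [[[0,0,1,0,0,0,-0.4],[0,0,1,0,0,0,-0.4],[0,0,0.8,0,0,0,-0.4],[0,0,0.5,0,0,0,-0.4],[0,0,0.4,0,0,0,-0.4],[0,0,0,0,0,0,-0.4],[0,0,0,0,0,0,-0.4]]]}}

```text
t: 29.15
tool_pos: [0.5437, -0.4625, 0.0383]
eef_rot: [[-0.004, 1.0, -0.0], [1.0, 0.004, 0.0], [0.0, -0.0, -1.0]]
force: [-0.3, 0.3, -0.7]
width: 0.033
gripper_force: 30.1
```

{"api": "step_arm", "payload": {"plan": [[[0,0,0,0,0,0,0.3],[0,0,0,0,0,0,0.3],[0,0,0,0,0,0,0.3],[0,0,-1.5,0,0,0,0.3],[0,0,-2,0,0,0,0.3],[0,0,-1.5,0,0,0,0],[0,0,0,0,0,0,-1],[0,0,0,0,0,0,-1],[0,0,0,0,0,0,-1],[0,0,0,0,0,0,-1]]]}}

```text
t: 29.98
tool_pos: [0.5432, -0.4615, 0.0869]
eef_rot: [[-0.004, 1.0, -0.002], [1.0, 0.004, 0.002], [0.002, -0.002, -1.0]]
force: [-0.4, 1.0, -1.0]
width: 0.0001
gripper_force: 0.0
```

{"api": "step_arm", "payload": {"plan": [[[0,0,0,0,0,0,-1],[0,0,0.6,0,0,0,-1],[0,0,0.6,0,0,0,-1],[0,0,0.6,0,0,0,-1],[0,0,0.6,0,0,0,-1],[0,0,0.3,0,0,0,-1],[0,0,0.3,0,0,0,-1],[0,0,0.2,0,0,0,-1],[0,0,0.1,0,0,0,-1]]]}}

```text
t: 30.73
tool_pos: [0.5437, -0.4624, 0.0552]
eef_rot: [[-0.004, 1.0, -0.0], [1.0, 0.004, 0.0], [0.0, -0.0, -1.0]]
force: [-0.5, 0.1, 0.6]
width: 0.0001
gripper_force: 0.0
```

{"api": "step_arm", "payload": {"plan": [[[0,0,0.1,0,0,0,-1],[0,0,0.1,0,0,0,-1],[0,0,0.1,0,0,0,-1]]]}}

```text
t: 30.98
tool_pos: [0.5439, -0.4627, 0.0529]
eef_rot: [[-0.004, 1.0, 0.0], [1.0, 0.004, -0.001], [-0.001, 0.0, -1.0]]
force: [-0.7, 1.2, 8.6]
width: -0.0004
gripper_force: 4.5
```

{"api": "step_arm", "payload": {"plan": [[[0,0,0.1,0,0,0,-1],[0,0,0.1,0,0,0,-1]]]}}

```text
t: 31.15
tool_pos: [0.5441, -0.4629, 0.0529]
eef_rot: [[-0.005, 1.0, 0.001], [1.0, 0.005, -0.001], [-0.001, 0.001, -1.0]]
force: [-2.7, 3.3, 12.1]
width: 0.0
gripper_force: 6.1
```

Contact came at the home height. I'll lift clear and check everything.

{"api": "step_arm", "payload": {"plan": [[[0,0,-2,0,0,0,-1],[0,0,-3,0,0,0,-1],[0,0,-3,0,0,0,-1],[0,0,-3,0,0,0,-1],[0,0,-3,0,0,0,-1],[0,0,-3,0,0,0,-1],[0,0,0,0,0,0,-1],[0,0,0,0,0,0,-1]]]}}

```text
t: 31.82
tool_pos: [0.5444, -0.4637, 0.2234]
eef_rot: [[-0.004, 1.0, 0.004], [1.0, 0.004, -0.004], [-0.004, 0.004, -1.0]]
force: [0.1, 0.2, -0.9]
width: -0.0003
gripper_force: 0.0
```

Run:
```python
from h import *
p,d=ctrl.camera("scene");cv2.imwrite("pics/s8.png",cv2.resize(p[110:330,110:450],None,fx=2.3,fy=2.3)[:,:,::-1])
W=pts("scene",d)
for n,x,y,h in(("L",.582,-.1445,.097),("M",.567,-.2575,.091),("S",.5815,-.3625,.085),("T",.544,-.4625,.080)):
    m=(d>0)&(np.hypot(W[...,0]-x,W[...,1]-y)<.013)&(W[...,2]<.12)
    print(n,m.sum(),np.median(W[m][:,2]) if m.any() else 0,h)
```

```text
L 51 -0.9171662815600933 0.097
M 132 0.08838834056523298 0.091
S 133 0.08229721109785137 0.085
T 163 0.06974009575178308 0.08
```

View pics/s8.png

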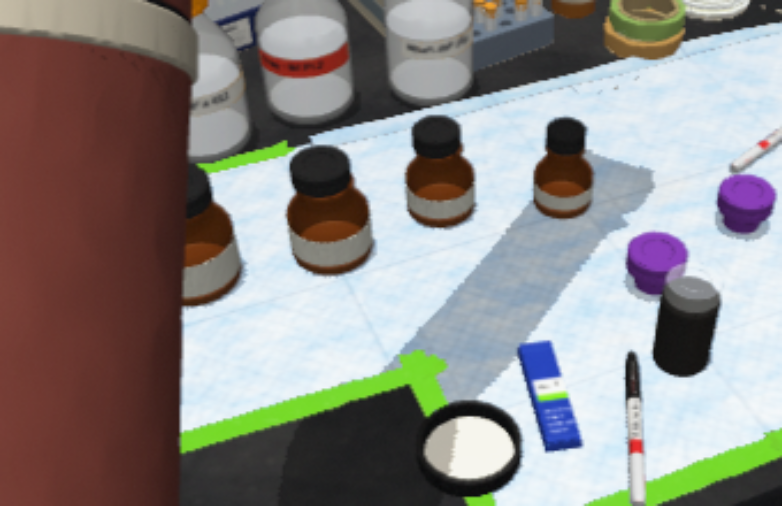

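```bash
python3 -c "
from cell import ctrl
print(ctrl.hand_in())"
```

```text
the job is handed in; nothing more can be done
None
```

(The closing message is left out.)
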